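# Centre the dish on the counting scale and book the weight

### The arm

A 7-joint arm with a two-finger parallel gripper is mounted at the origin on a cart in front of the work surface, level with it; the furniture and walls round the work are solid. World frame = base frame: x ahead of the robot, y to its left, z up, the work surface at z = 0. Lengths are in m, angles in rad, forces in N, time in s.
With the tool pointing down it reaches from about 0.425 to 0.95 m from the base axis. Payload 16.7 kg.
Tool frame: the origin (TCP) lies midway between the tips of the shut fingers; the grasp point (between the pads) lies behind it (robot.pinch_z is the z of the grasp point in the tool frame, in m); z points along the fingers, y is the direction in which the jaws open and shut (so a half turn about z gives the same grasp; the last joint's range is limited). The gripper opens to 94 mm and grips with 3 to 60 N. Pads are 16 mm wide; open, the fingers measure 119 mm over their backs; the gripper's body (75 mm by 177 mm) begins 78 mm behind the grasp point.
Start: joints at [-1.401, 0.426, 0.074, 1.606, -0.034, 1.111, -0.067], TCP at [0.212, 0.641, 0.205] pointing down, gripper open.
Joint ranges: [-2.85, 2.85], [-0.5, 2.14], [-1.23, 1.37], [0.21, 2.46], [-1.02, 4.16], [0.16, 2.05], [-2.73, 2.73]. Speed limits (rad/s): [1.89, 1.89, 2.39, 2.39, 3.01, 3.01, 3.01].

### API

Orientations are given as a unit quaternion [w, x, y, z].
In Python, from cell import robot, cams, workorder, finder gives the robot as it stands.
- The arm moves only by the tool play_rows, never from a script. Its argument "motion" is a list of rows, each an object with "offset": the shift along the world's x, y, z in m, a list of three; "twist": the turn about the world's z in degrees; "grip": the finger opening in m, from 0 to 0.094. In form: [{"offset": [dx, dy, dz], "twist": twist, "grip": grip}, ...]. A call has 1 to 20 rows; each row shifts and turns the commanded pose from where the row before left it; what a row does not reach is not made up. A row lasts 1/12 s, in which the tool goes at most 41.7 mm and 7.16 degrees, less where a joint would pass 70% of its speed; a pose out of reach is approached as far as the arm can. A call with a gripper value outside its range is refused whole. The fingers move at their own pace and stop on an object; "force" is the grip in N (left out, the last holds). Time passes only in rows, so rows that do not move let the fingers close. It gives the time, the measured TCP pose, the force and the opening at its end, in the units of the state.
- robot.get_obs(): the state, without advancing time (a new reading comes with each control period).
- cams.snapshot(name): name is "side" or "top" or "wrist"; returns the picture (480x640x3 uint8, red, green, blue); there is no depth.
- cams.camera_params(name): a dict with "fx", "fy", "cx", "cy" (pixels), "rvec" (rotation vector, rad) and "tvec" (3), from world to camera coordinates, as OpenCV has them. Camera axes: x right, y down, z forward; pixel columns grow to the right and rows downward; lengths in m; the calibration is good to about 2 mm. A picture is of the moment at which its call begins: read the wrist's pose just before it. camera_params takes no time and is no camera call; for the wrist camera it gives the pose at the moment of the call.
- workorder.finish_job(): hands the job in, once; it reports no verdict.
Trained networks look in the newest picture that a camera, given by its name, has taken for a name from the list of things; names that differ only in an ending like _2 or _b are one class to them, and where a whole thing is asked for, a point or a joint stands for the part that bears it (a point fixed in the world has none). Each returns a list of dicts, best first, with "conf" (0 to 1); they miss things now and then, are a little off and sometimes report something else, mostly with a low value. They report only what shows in the picture. A call takes as long as a camera call.
- finder.search_frame(camera, label): "centre" ([x, y, z] in m, in world coordinates, good to about 4 mm: the middle of the surface that is visible of it).
The state is a dict: "t": time; "joint_positions": joint angles; "qd": joint speeds; "joint_torque": joint torques, N m; "ee_pos": TCP position; "orientation": TCP orientation; "force": force on the tool from outside, world axes, zero at the start; "torque": the same for the moment, N m; "grip_width": finger opening in m.
Only numpy, scipy, OpenCV 4.12 (cv2) and the standard library are available. Lean on these libraries where they do the work, as an engineer would, in place of code of your own. Each camera call takes 0.05 s, during which the arm holds its last target.

### The job

The dish of snap sockets on the counting scale is hanging over the edge of the pan. With the fingertips, gently slide it along the pan, without picking it up or pinching it, until it stands inside the ring marked on the pan. Then lightly press the green key down to book the weight, let it spring back, and withdraw; leave the other keys, the spools and the dies alone.

Things in the scene. Friction and masses are not known exactly. Their poses are not given: they have to be found in the camera images.
- scale: White counting scale, fixed on the bench: 267 mm deep (its x, from -0.140 m at the front to +0.127 m at the back), 204 mm wide (its y). Origin under it at bench height, x pointing from the key panel towards the pan (away from the operator), y to its left, z up. The housing behind the key panel is 54 mm high; the key panel (x from -0.137 to -0.040) slopes 8 degrees, 39 mm high at the front edge and 53 mm at the back. The yaw differs from start to start.
- ring (a point): Centre of the dark ring (88 mm outer, 84 mm inner diameter, flat, no step) engraved on the round steel pan, at the pan's top face, 70 mm above the bench and 42 mm in +x from the scale's origin; axes as the scale's. The pan is a plain flat disc of 150 mm diameter, 4 mm thick, overhanging the housing 12 mm above it, and rests on a load cell that gives about 0.1 mm per newton.
- pan (a joint): How far the pan is pushed down on its load cell, m: about 0 at rest, 0.003 at the hard stop; leaning on the pan is to be avoided.
- snap_dish: Round grey enamel dish of metal snap sockets, loose, 68 mm across, 19 mm high, 0.07 to 0.13 kg. Origin at the centre of its underside, z up; its yaw means nothing. It starts on the pan, 44 to 60 mm from the ring centre on the scale's left (+y) side, overhanging the pan's edge; it stands inside the ring when its centre is within about 9 mm of the ring centre. It slides on the pan with a push of less than 1 N.
- green_key (a joint): Travel of the green key, m: 0 up, 0.005 at the bottom; it starts to give at about 2 N, is 3 mm down (which books the weight) at about 4.7 N and bottoms at 6.5 N; it springs back. The bottom is a hard stop, so press slowly. Slides along the panel's normal, which leans 8 degrees from vertical towards the scale's front (-x).
- green_key_top (a point): Centre of the top of the green key; third of the four keys on the sloped front panel of the scale, a row of four 17 mm round spring keys 48 mm apart. Each stands in a 33 mm wide black bezel; its top is 9 mm above the bezel when up and 4 mm when fully down, and about 57 mm above the bench when up. Seen from the scale's front, left to right: black, white, green, yellow.
- black_key (a joint): Travel of the black key, m: 0 up, 0.005 down.
- black_key_top (a point): Centre of the top of the black key, at the left end of the row.
- white_key (a joint): Travel of the white key, m: 0 up, 0.005 down.
- white_key_top (a point): Centre of the top of the white key, next left of the green one.
- yellow_key (a joint): Travel of the yellow key, m: 0 up, 0.005 down.
- yellow_key_top (a point): Centre of the top of the yellow key, at the right end of the row.
- spool_1: Standing spool of white thread, loose bystander, 33 mm across, 55 mm high, to the right of the scale; origin at the centre of its foot. Leave alone.
- spool_2: Standing spool of blue thread, loose bystander, 33 mm across, 55 mm high, to the right of the scale; origin at the centre of its foot. Leave alone.
- spool_3: Standing spool of red thread, loose bystander, 33 mm across, 55 mm high, to the right of the scale; origin at the centre of its foot. Leave alone.
- die_0: Light steel setting die, 45 mm high, 22 mm across, standing loose to the left of the scale; origin at the centre of its foot. Leave alone.
- die_1: Dark steel setting die, 38 mm high, 22 mm across, standing loose to the left of the scale; origin at the centre of its foot. Leave alone.
- die_2: Light steel setting die, 30 mm high, 22 mm across, standing loose to the left of the scale; origin at the centre of its foot. Leave alone.

How it is judged:
On the way, in this order (a step that is already met when the one before it is completed fails the run):
1. the dish stands inside the ring, at rest and untouched (horizontal distance between snap_dish and ring below 0.0095 m and z of snap_dish in the frame of ring between -0.004 and 0.006 m and angle between snap_dish's own z axis and vertical below 0.05 rad and linear speed of snap_dish below 0.01 m/s and contact force between the fingers and snap_dish below 0.05 N), for 0.2 s.
2. the green key is pressed down with nothing else on the pan or dish (value of joint green_key above 0.003 m and horizontal distance between snap_dish and ring below 0.0095 m and contact force between each of the arm, the fingers and snap_dish below 0.05 N), for 0.04 s.
At the end, for the whole second after the job is handed in: The dish stands flat and at rest on the pan, its centre within 9.5 mm of the ring centre; the green key has been pressed (at least 3 of its 5 mm) after that and all four keys are up again; spools and dies stand within 12 mm of where they were (horizontal distance between snap_dish and ring below 0.0095 m and z of snap_dish in the frame of ring between -0.004 and 0.006 m and angle between snap_dish's own z axis and vertical below 0.05 rad and linear speed of snap_dish below 0.01 m/s and value of joint each of green_key, black_key, white_key, yellow_key below 0.001 m and distance of each of spool_1, spool_2, spool_3, die_0, die_1, die_2 from where it was at the start of the episode below 0.012 m); the robot touches nothing.
It fails at once if the green key is pressed before the dish is in the ring (value of joint green_key above 0.002 m and not (horizontal distance between snap_dish and ring below 0.0095 m)).
It fails at once if another key is pressed (value of joint any of black_key, white_key, yellow_key above 0.002 m).
It fails at once if the dish is lifted, tipped or pushed off the pan (z of snap_dish in the frame of ring above 0.008 m or z of snap_dish in the frame of ring below -0.008 m or angle between snap_dish's own z axis and vertical above 0.3 rad).
It fails at once if the dish is gripped across (fingers on both sides of it) or pushed with over 8 N, the pan leaned on (over 2 mm down), or the scale pressed hard (over 50 N) (contact force between the fingers and snap_dish above 8 N or (contact force between the fingers and snap_dish above 0.3 N and horizontal distance between the grasp point and snap_dish below 0.015 m) or value of joint pan above 0.002 m or contact force between any of the fingers, the arm and scale above 50 N).
It fails at once if a spool or die is knocked or moved (distance of any of spool_1, spool_2, spool_3, die_0, die_1, die_2 from where it was at the start of the episode above 0.012 m).
It also fails if it takes over 42 s, if anything falls off the work surface, if the arm or the gripper's body presses on something with over 40 N, if the wrist force passes 120 N, or if a joint passes its speed limit or range.

## Working session

There is one attempt and no reset: what is moved stays moved. The work goes in short steps, Python scripts to look and compute and a tool call to move; the robot and the scene stay as the last step left them, time stands still between calls to the robot, and variables do not carry over. Pictures are saved under pics/ and viewed, and the job is handed in when it is done.

Besides the shell and the picture viewer there is one more tool, called by a JSON object that holds its "name" and its "arguments", one argument or row to a line. play_rows: Moves the arm, as the interface text tells. Its arguments: {"type":"object","properties":{"motion":{"type":"array"},"force":{"type":"number"}},"required":["motion"]}

```bash
ls; mkdir -p pics
python3 - <<'E'
from cell import robot,cams,workorder,finder
import cv2
print(robot.get_obs(), robot.pinch_z)
for n in ("side","top"):
    im=cams.snapshot(n); cv2.imwrite(f"pics/{n}0.png",im[:,:,::-1])
    print(n,cams.camera_params(n))
    for l in ("snap_dish","green_key_top","black_key_top","yellow_key_top","white_key_top","scale","ring","pan","spool_1","die_0"):
        try: print(l,[(round(d['conf'],2),[round(float(v),4) for v in d['centre']]) for d in finder.search_frame(n,l)][:5])
        except Exception as e: print(l,e)
E
```

```text
pics
{'t': 0.0, 'joint_positions': array([-1.40052113,  0.42672556,  0.07387063,  1.60661797, -0.03409912,
        1.11075571, -0.06709023]), 'qd': array([ 0.00170003,  0.00109211,  0.00065939,  0.00251736, -0.00172991,
        0.00118065, -0.00043431]), 'joint_torque': array([ 2.35570158e-03, -9.35816145e+01,  3.66618790e+00, -4.54169726e+01,
       -4.90728649e-02,  2.01549515e-02,  1.17512086e-04]), 'ee_pos': array([0.21209496, 0.64035942, 0.20477565]), 'orientation': array([-4.90469090e-05,  1.59226864e-01,  9.87241823e-01, -6.21368989e-04]), 'force': array([ 0.15436027, -0.55736455,  0.63728452]), 'torque': array([-0.01832481,  0.01885618, -0.00587216]), 'grip_width': 0.09386635582381407} -0.0188
side {'fx': 456.93314521070715, 'fy': 456.93314521070715, 'cx': 316.70219334881585, 'cy': 236.78238880636107, 'rvec': array([ 2.08764648, -0.29683511,  0.1630738 ]), 'tvec': array([-0.58047353,  0.13084233,  0.74756207])}
snap_dish [(0.89, [0.6136, 0.0832, 0.0789])]
green_key_top [(0.43, [0.4509, 0.0074, 0.0562])]
black_key_top [(0.56, [0.4524, 0.1018, 0.0599])]
yellow_key_top [(0.59, [
[... 644 characters left out ...]
47856, 0.92153168])}
snap_dish [(0.67, [0.6163, 0.0764, 0.0744]), (0.37, [0.5392, 0.029, 0.0533])]
green_key_top [(0.63, [0.447, 0.017, 0.0602])]
black_key_top [(0.45, [0.4529, 0.1128, 0.0536])]
yellow_key_top [(0.65, [0.4483, -0.0323, 0.0567]), (0.44, [0.535, 0.1853, 0.0178])]
white_key_top []
scale [(0.67, [0.4547, 0.1083, 0.0573]), (0.58, [0.538, 0.0245, 0.0526]), (0.44, [0.4947, 0.2171, 0.03])]
ring [(0.97, [0.5952, 0.0203, 0.0694])]
pan [(0.55, [0.5884, 0.0215, 0.0708])]
spool_1 [(0.69, [0.5793, -0.1332, 0.058]), (0.68, [0.6274, -0.1596, 0.0541]), (0.59, [0.6255, -0.112, 0.0512])]
die_0 [(0.73, [0.5324, 0.1837, 0.0195]), (0.47, [0.4932, 0.2182, 0.0281]), (0.44, [0.488, 0.1652, 0.0147])]
```

View pics/top0.png

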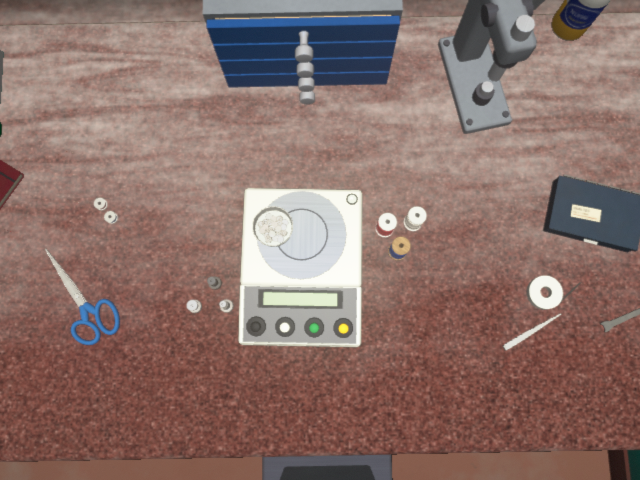

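View pics/side0.png

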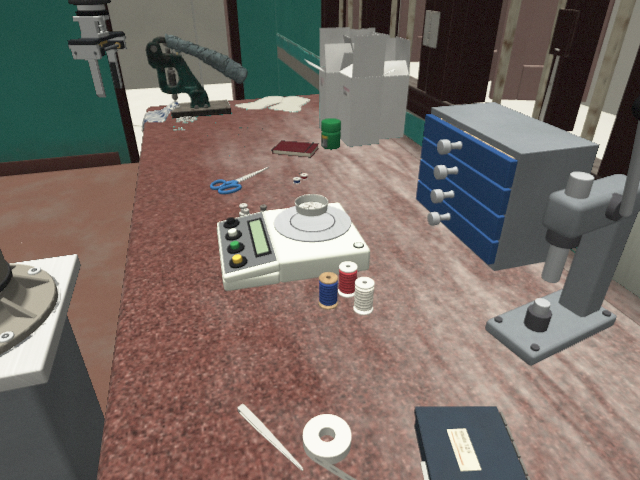

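```bash
cat > h.py <<'E'
import cv2,numpy as np
def P(c):
    R,_=cv2.Rodrigues(np.array(c['rvec'])); K=np.array([[c['fx'],0,c['cx']],[0,c['fy'],c['cy']],[0,0,1]]); return K,R,np.array(c['tvec'])
def atz(c,uv,z):
    K,R,t=P(c); d=R.T@np.linalg.inv(K)@np.array([uv[0],uv[1],1.]); o=-R.T@t
    return o+d*(z-o[2])/d[2]
def proj(c,p):
    K,R,t=P(c); q=K@(R@np.array(p)+t); return q[:2]/q[2]
def tri(c1,u1,c2,u2):
    Ps=[]
    for c in(c1,c2):
        K,R,t=P(c); Ps.append(K@np.c_[R,t])
    X=cv2.triangulatePoints(Ps[0],Ps[1],np.array(u1,float).reshape(2,1),np.array(u2,float).reshape(2,1)); return (X[:3]/X[3]).ravel()
E
python3 - <<'E'
from h import *
from cell import cams
for n in("top","side"):
    im=cv2.imread(f"pics/{n}0.png"); 
    x0,y0,w,h=(230,180,150,180) if n=="top" else (200,180,180,130)
    cr=cv2.resize(im[y0:y0+h,x0:x0+w],None,fx=4 if n=="side" else 3.3,fy=4 if n=="side" else 3.3,interpolation=cv2.INTER_CUBIC)
    cv2.imwrite(f"pics/{n}0z.png",cr)
    hsv=cv2.cvtColor(im,cv2.COLOR_BGR2HSV)
    for nm,lo,hi in(("green",(50,120,40),(75,255,255)),("yellow",(22,150,80),(32,255,255))):
        m=cv2.inRange(hsv,lo,hi); k,l,s,ce=cv2.connectedComponentsWithStats(m)
        for i in range(1,k):
            if s[i,4]>20 and x0<ce[i][0]<x0+w and y0<ce[i][1]<y0+h: print(n,nm,ce[i],s[i],atz(cams.camera_params(n),ce[i],.057))
E
```

```text
top green [313.64615385 327.56923077] [310 323   9  10  65] [0.44972349 0.0136588  0.057     ]
top yellow [342.95   328.2625] [338 323  11  11  80] [ 0.44773055 -0.03411493  0.057     ]
side green [234.44827586 244.81034483] [230 241  10   8  58] [0.45039033 0.00456194 0.057     ]
side yellow [237.41025641 259.8974359 ] [233 256   9   7  39] [ 0.44897465 -0.04666303  0.057     ]
```

View pics/top0z.png

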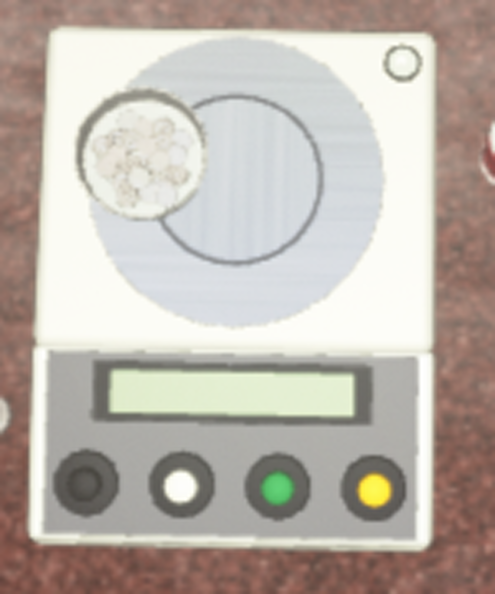

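View pics/side0z.png

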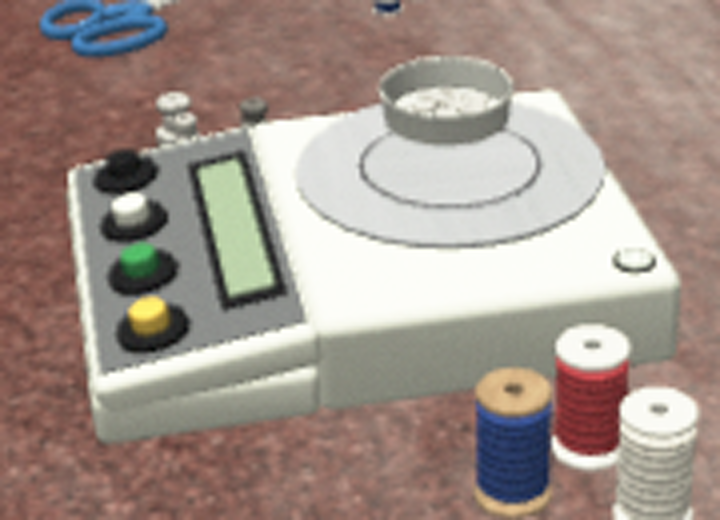

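Run:
```python
from h import *
from cell import cams
T,S=cams.camera_params("top"),cams.camera_params("side")
f=lambda u,v:(230+u/3.3,180+v/3.3)
g=lambda u,v:(200+u/4,180+v/4)
np.set_printoptions(precision=4,suppress=True)
for n,a,b,z in (("ring",(236,180),(450,164),.07),("green",(278,487),(139,251),.057),("yellow",(374,489),(149,306),.057),("white",(181,486),(130,201),.057),("black",(86,483),(124,156),.057),("dishrim",(141,154),(446,83),.089)):
    print(n,atz(T,f(*a),z),atz(S,g(*b),z),tri(T,f(*a),S,g(*b)))
```

```text
ring [0.6024 0.0313 0.07  ] [0.604  0.0282 0.07  ] [0.6036 0.0313 0.0681]
green [0.4497 0.0127 0.057 ] [0.4518 0.0116 0.057 ] [0.4506 0.0127 0.0564]
yellow [ 0.4478 -0.0347  0.057 ] [ 0.4501 -0.0358  0.057 ] [ 0.4488 -0.0348  0.0563]
white [0.4511 0.0607 0.057 ] [0.4536 0.0591 0.057 ] [0.4521 0.0607 0.0561]
black [0.4534 0.1077 0.057 ] [0.4563 0.1055 0.057 ] [0.4546 0.1078 0.0557]
dishrim [0.6125 0.0774 0.089 ] [0.6155 0.0763 0.089 ] [0.6139 0.0773 0.0882]
```

{"name": "play_rows", "arguments": {
  "motion": [
    {"offset":[0.0207,-0.0255,0],"twist":-4.24,"grip":0.036},
    {"offset":[0.0207,-0.0255,0],"twist":-4.24,"grip":0.036},
    {"offset":[0.0207,-0.0255,0],"twist":-4.24,"grip":0.036},
    {"offset":[0.0207,-0.0255,0],"twist":-4.24,"grip":0.036},
    {"offset":[0.0207,-0.0255,0],"twist":-4.24,"grip":0.036},
    {"offset":[0.0207,-0.0255,0],"twist":-4.24,"grip":0.036},
    {"offset":[0.0207,-0.0255,0],"twist":-4.24,"grip":0.036},
    {"offset":[0.0207,-0.0255,0],"twist":-4.24,"grip":0.036},
    {"offset":[0.0207,-0.0255,0],"twist":-4.24,"grip":0.036},
    {"offset":[0.0207,-0.0255,0],"twist":-4.24,"grip":0.036},
    {"offset":[0.0207,-0.0255,0],"twist":-4.24,"grip":0.036},
    {"offset":[0.0207,-0.0255,0],"twist":-4.24,"grip":0.036},
    {"offset":[0.0207,-0.0255,0],"twist":-4.24,"grip":0.036},
    {"offset":[0.0207,-0.0255,0],"twist":-4.24,"grip":0.036},
    {"offset":[0.0207,-0.0255,0],"twist":-4.24,"grip":0.036},
    {"offset":[0.0207,-0.0255,0],"twist":-4.24,"grip":0.036},
    {"offset":[0.0207,-0.0255,0],"twist":-4.24,"grip":0.036},
    {"offset":[0.0207,-0.0255,0],"twist":-4.24,"grip":0.036},
    {"offset":[0.0207,-0.0255,0],"twist":-4.24,"grip":0.036},
    {"offset":[0.0207,-0.0255,0],"twist":-4.24,"grip":0.036}
  ]
}}

```text
t: 2.77
ee_pos: [0.6271, 0.1295, 0.2057]
orientation: [-0.0, 0.784, 0.62, 0.0]
force: [0.0, 0.2, 0.6]
grip_width: 0.0356
```

{"name": "play_rows", "arguments": {
  "motion": [
    {"offset":[0,0,-0.03],"twist":0,"grip":0.036},
    {"offset":[0,0,-0.03],"twist":0,"grip":0.036},
    {"offset":[0,0,-0.025],"twist":0,"grip":0.036},
    {"offset":[0,0,-0.015],"twist":0,"grip":0.036},
    {"offset":[0,0,0],"twist":0,"grip":0.036}
  ]
}}

```text
t: 3.18
ee_pos: [0.6244, 0.1304, 0.1022]
orientation: [-0.001, 0.783, 0.622, -0.002]
force: [-0.6, 0.5, 0.7]
grip_width: 0.0361
```

Run:
```python
from cell import robot,cams
import cv2
print(robot.get_obs()['ee_pos'])
for n in ("side","wrist","top"):
    print(n,cams.camera_params(n)) if n=="wrist" else 0
    im=cams.snapshot(n)[:,:,::-1]; 
    if n!="wrist":
        im=im[140:310,200:400] if n=="side" else im[130:310,200:400]; im=cv2.resize(im,None,fx=3,fy=3,interpolation=cv2.INTER_CUBIC)
    cv2.imwrite(f"pics/{n}1.png",im)
```

```text
[0.62437568 0.13037336 0.10223079]
wrist {'fx': 429.9488836930222, 'fy': 429.9488836930222, 'cx': 316.02759459535537, 'cy': 245.83391087883717, 'rvec': array([-2.83496505,  0.32678546,  0.05113231]), 'tvec': array([-0.57849922,  0.25750226,  0.37297849])}
```

View pics/side1.png

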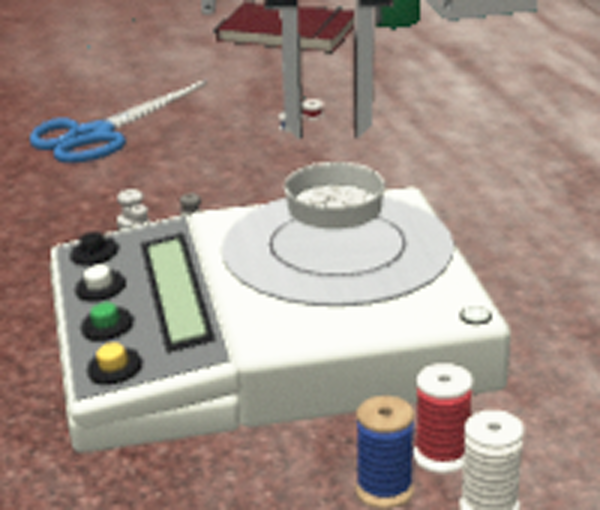

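View pics/wrist1.png

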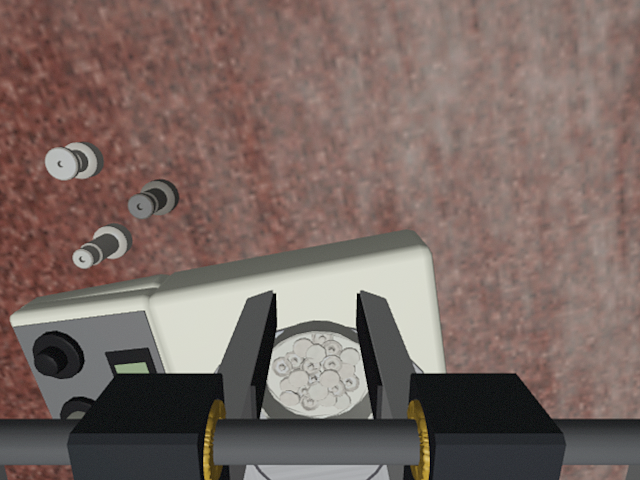

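View pics/top1.png

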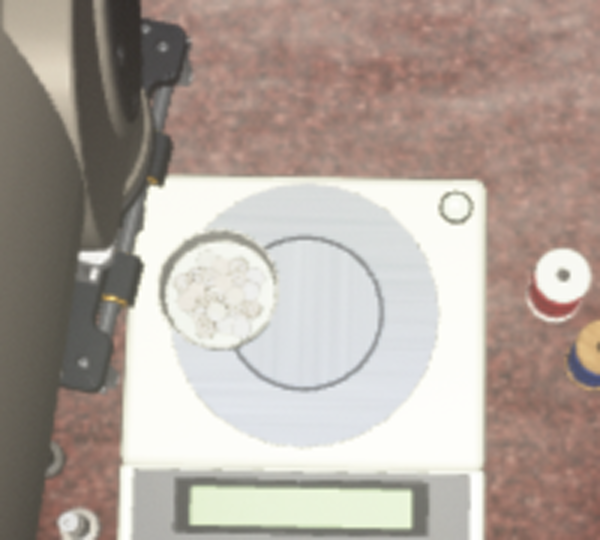

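{"name": "play_rows", "arguments": {
  "motion": [
    {"offset":[0,0,-0.013],"twist":0,"grip":0.036},
    {"offset":[0,0,-0.012],"twist":0,"grip":0.036},
    {"offset":[0,0,0],"twist":0,"grip":0.036},
    {"offset":[-0.0006,-0.003,0],"twist":0,"grip":0.036},
    {"offset":[-0.0006,-0.003,0],"twist":0,"grip":0.036},
    {"offset":[-0.0006,-0.003,0],"twist":0,"grip":0.036},
    {"offset":[-0.0006,-0.003,0],"twist":0,"grip":0.036},
    {"offset":[-0.0006,-0.003,0],"twist":0,"grip":0.036},
    {"offset":[-0.0006,-0.003,0],"twist":0,"grip":0.036},
    {"offset":[-0.0006,-0.003,0],"twist":0,"grip":0.036},
    {"offset":[-0.0006,-0.003,0],"twist":0,"grip":0.036},
    {"offset":[0,0,0],"twist":0,"grip":0.036}
  ]
}}

```text
t: 4.33
ee_pos: [0.6213, 0.106, 0.0806]
orientation: [0.0, 0.784, 0.621, -0.0]
force: [-0.4, 0.2, -0.7]
grip_width: 0.0361
```

```bash
cat > look.py <<'E'
from cell import robot,cams
import cv2,sys
k=sys.argv[1]
o=robot.get_obs(); print(o['t'],o['ee_pos'],o['force'])
for n in sys.argv[2:]:
    if n=="wrist": print(cams.camera_params(n))
    im=cams.snapshot(n)[:,:,::-1]; cv2.imwrite(f"pics/{n}{k}raw.png",im)
    if n!="wrist":
        im=im[170:310,200:380] if n=="side" else im[180:350,220:380]; im=cv2.resize(im,None,fx=4 if n=="side" else 3.3,fy=4 if n=="side" else 3.3,interpolation=cv2.INTER_CUBIC)
    cv2.imwrite(f"pics/{n}{k}.png",im)
E
python3 look.py 2 side top
```

```text
4.3333 [0.62134426 0.10596078 0.08058349] [-0.37068717  0.20053872 -0.65973172]
```

View pics/side2.png

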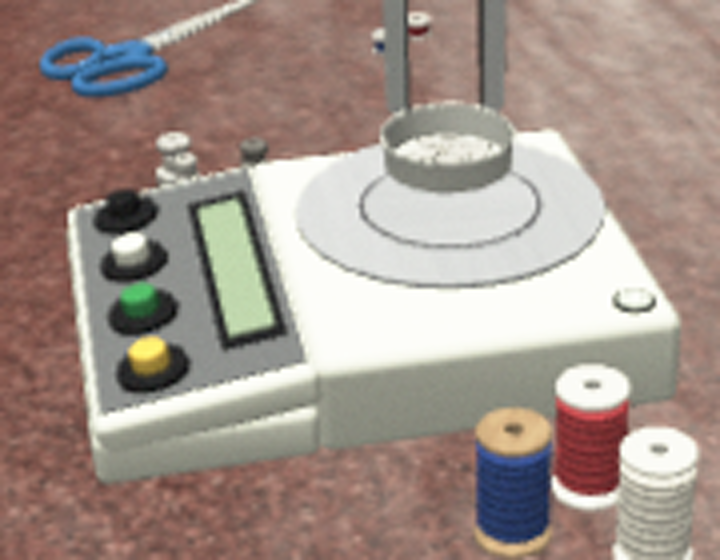

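View pics/top2.png

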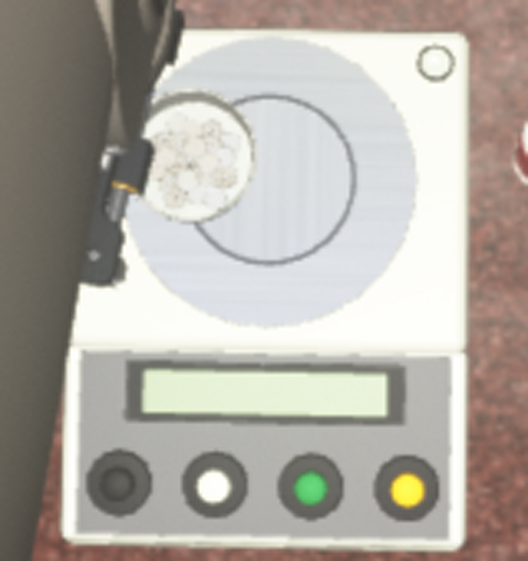

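{"name": "play_rows", "arguments": {
  "motion": [
    {"offset":[-0.0007,-0.0028,-0.001],"twist":0,"grip":0.036},
    {"offset":[-0.0007,-0.0028,-0.001],"twist":0,"grip":0.036},
    {"offset":[-0.0007,-0.0028,0],"twist":0,"grip":0.036},
    {"offset":[-0.0007,-0.0028,0],"twist":0,"grip":0.036},
    {"offset":[-0.0007,-0.0028,0],"twist":0,"grip":0.036},
    {"offset":[-0.0007,-0.0028,0],"twist":0,"grip":0.036},
    {"offset":[-0.0007,-0.0028,0],"twist":0,"grip":0.036},
    {"offset":[-0.0007,-0.0028,0],"twist":0,"grip":0.036},
    {"offset":[-0.0007,-0.0028,0],"twist":0,"grip":0.036},
    {"offset":[0,0,0],"twist":0,"grip":0.036}
  ]
}}

```text
t: 5.27
ee_pos: [0.6149, 0.0807, 0.0785]
orientation: [0.0, 0.784, 0.621, -0.0]
force: [-0.4, -0.6, 0.2]
grip_width: 0.0365
```

```bash
python3 look.py 3 side top
```

```text
5.2667 [0.61494888 0.08071986 0.0785016 ] [-0.40953834 -0.59316889  0.20661164]
```

View pics/side3.png

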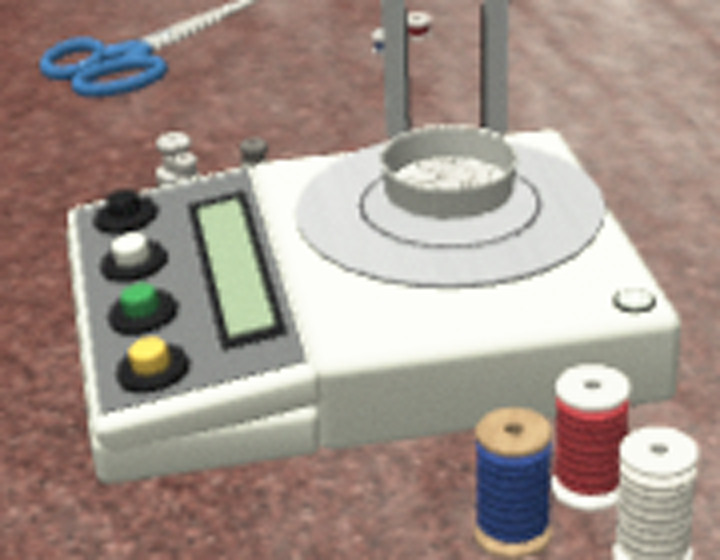

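View pics/top3.png

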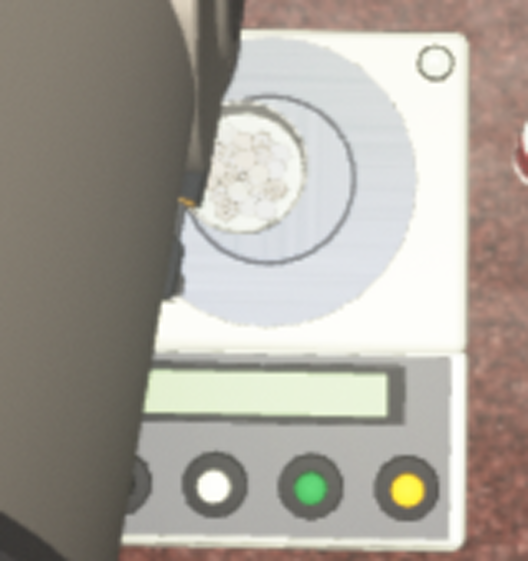

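Run:
```python
from h import *
from cell import cams
T,S=cams.camera_params("top"),cams.camera_params("side")
print(atz(T,(220+241/3.3,180+168/3.3),.089),atz(S,(200+448.5/4,170+154/4),.089))
```

```text
[0.6047676  0.04433638 0.089     ] [0.60764206 0.04322671 0.089     ]
```

{"name": "play_rows", "arguments": {
  "motion": [
    {"offset":[-0.0005,-0.0023,0],"twist":0,"grip":0.036},
    {"offset":[-0.0005,-0.0023,0],"twist":0,"grip":0.036},
    {"offset":[-0.0005,-0.0023,0],"twist":0,"grip":0.036},
    {"offset":[-0.0005,-0.0023,0],"twist":0,"grip":0.036},
    {"offset":[-0.0005,-0.0023,0],"twist":0,"grip":0.036},
    {"offset":[-0.0005,-0.0015,0],"twist":0,"grip":0.036},
    {"offset":[0,0,0],"twist":0,"grip":0.036},
    {"offset":[0,0,0],"twist":0,"grip":0.036}
  ]
}}

```text
t: 6.03
ee_pos: [0.6121, 0.0684, 0.0785]
orientation: [-0.0, 0.783, 0.622, -0.0]
force: [-0.7, -0.3, 0.1]
grip_width: 0.0359
```

```bash
python3 look.py 4 side top
```

```text
6.0333 [0.61206748 0.06842937 0.07846833] [-0.67948332 -0.32996178  0.14228411]
```

View pics/side4.png

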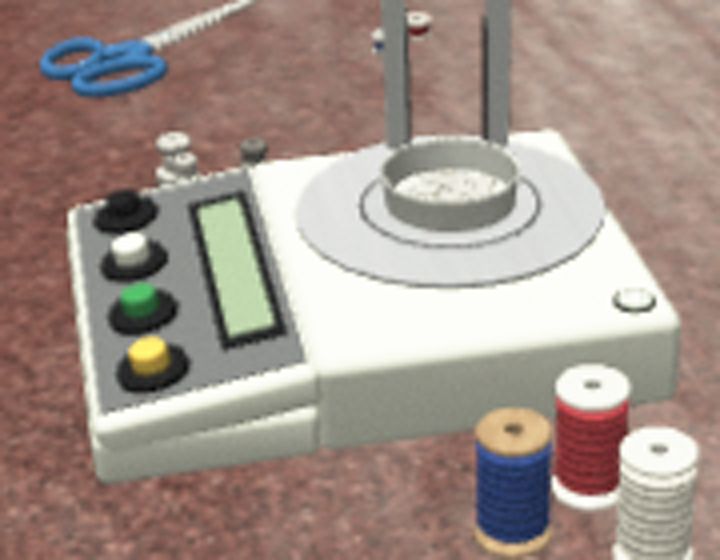

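View pics/top4.png

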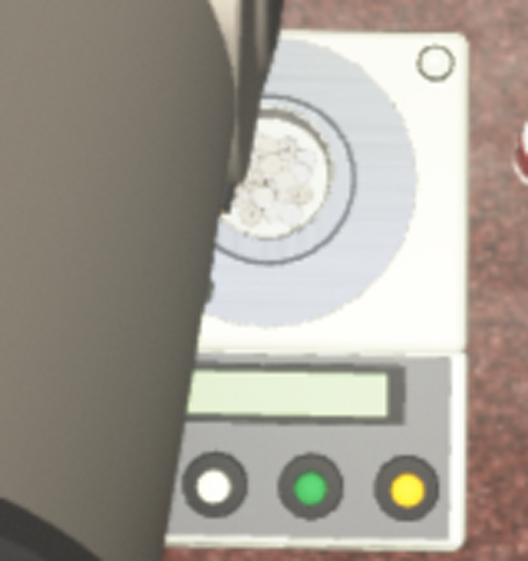

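{"name": "play_rows", "arguments": {
  "motion": [
    {"offset":[-0.0002,-0.0012,0],"twist":0,"grip":0.036},
    {"offset":[0,-0.0006,0],"twist":0,"grip":0.036},
    {"offset":[0,0,0],"twist":0,"grip":0.036},
    {"offset":[0.0006,0.0024,0],"twist":0,"grip":0.036},
    {"offset":[0.001,0.005,0],"twist":0,"grip":0.036},
    {"offset":[0.002,0.009,0],"twist":0,"grip":0.036},
    {"offset":[0.003,0.014,0],"twist":0,"grip":0.036},
    {"offset":[0.004,0.02,0.005],"twist":0,"grip":0.036},
    {"offset":[0,0.02,0.03],"twist":0,"grip":0.036},
    {"offset":[0,0.02,0.03],"twist":0,"grip":0.036},
    {"offset":[0,0.01,0.02],"twist":0,"grip":0.02},
    {"offset":[0,0,0],"twist":0,"grip":0},
    {"offset":[0,0,0],"twist":0,"grip":0}
  ]
}}

```text
t: 7.22
ee_pos: [0.6229, 0.1696, 0.1642]
orientation: [0.0, 0.782, 0.623, 0.001]
force: [-0.1, -0.1, -1.6]
grip_width: 0.0193
```

```bash
python3 look.py 5 side top
```

```text
7.2167 [0.6228817  0.16956557 0.16424779] [-0.08539324 -0.06495034 -1.57263036]
```

View pics/side5.png

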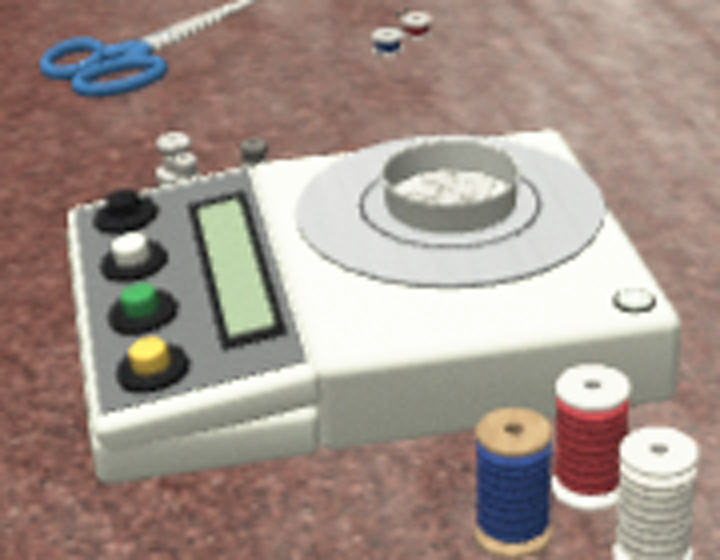

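View pics/top5.png

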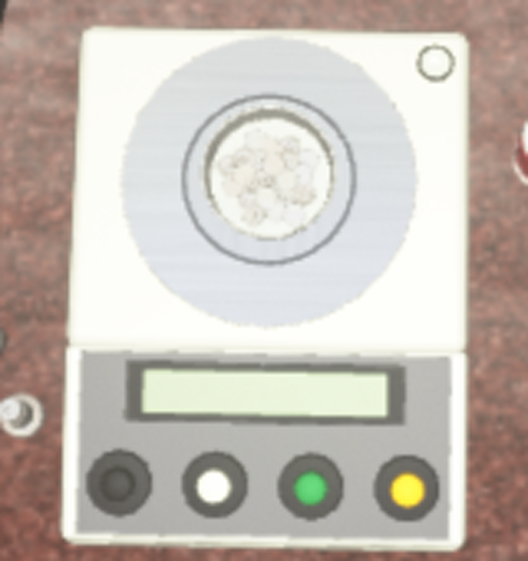

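Run:
```python
from h import *
from cell import cams,robot
T,S=cams.camera_params("top"),cams.camera_params("side")
print(atz(T,(220+269/3.3,180+174.5/3.3),.089),atz(T,(220+269/3.3,180+180/3.3),.07))
print(atz(S,(200+450/4,170+165/4),.089),atz(S,(200+450/4,170+204/4),.07))
print(robot.get_obs()['joint_positions'])
```

```text
[0.60122441 0.03053533 0.089     ] [0.60237572 0.03130273 0.07      ]
[0.60524185 0.03192718 0.089     ] [0.60400752 0.02815492 0.07      ]
[-0.77320845  0.46289579  0.55434857  1.74352576 -0.28005465  1.01579388
 -0.34530777]
```

{"name": "play_rows", "arguments": {
  "motion": [
    {"offset":[-0.0172,-0.0157,0],"twist":0,"grip":0},
    {"offset":[-0.0172,-0.0157,0],"twist":0,"grip":0},
    {"offset":[-0.0172,-0.0157,0],"twist":0,"grip":0},
    {"offset":[-0.0172,-0.0157,0],"twist":0,"grip":0},
    {"offset":[-0.0172,-0.0157,0],"twist":0,"grip":0},
    {"offset":[-0.0172,-0.0157,0],"twist":0,"grip":0},
    {"offset":[-0.0172,-0.0157,0],"twist":0,"grip":0},
    {"offset":[-0.0172,-0.0157,0],"twist":0,"grip":0},
    {"offset":[-0.0172,-0.0157,0],"twist":0,"grip":0},
    {"offset":[-0.0172,-0.0157,0],"twist":0,"grip":0},
    {"offset":[0,0,-0.03],"twist":0,"grip":0},
    {"offset":[0,0,-0.03],"twist":0,"grip":0},
    {"offset":[0,0,0],"twist":0,"grip":0},
    {"offset":[0,0,0],"twist":0,"grip":0}
  ]
}}

```text
t: 8.48
ee_pos: [0.4492, 0.0092, 0.1026]
orientation: [-0.0, 0.784, 0.621, -0.002]
force: [-0.5, 0.2, 1.5]
grip_width: 0.0004
```

```bash
python3 look.py 6 side wrist
```

```text
8.4833 [0.44916127 0.00922615 0.1025774 ] [-0.52076269  0.20658506  1.47305988]
{'fx': 429.9488836930222, 'fy': 429.9488836930222, 'cx': 316.02759459535537, 'cy': 245.83391087883717, 'rvec': array([-2.83461009,  0.32833088,  0.05033117]), 'tvec': array([-0.43546764,  0.10714803,  0.32681271])}
```

View pics/side6.png

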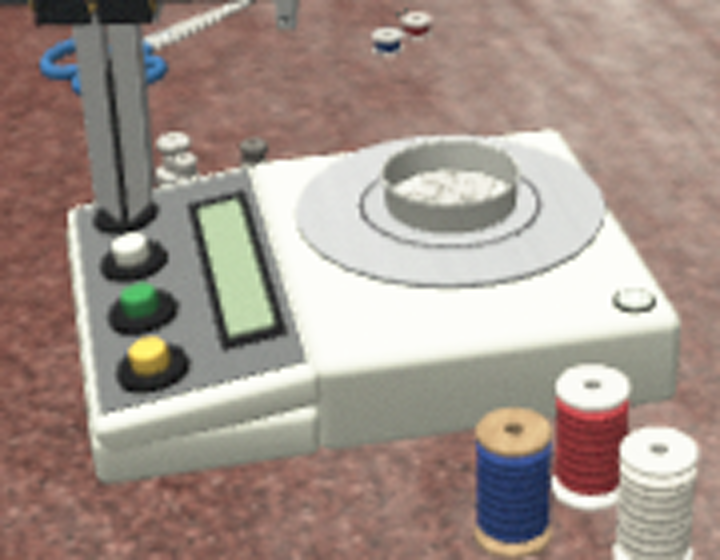

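View pics/wrist6.png

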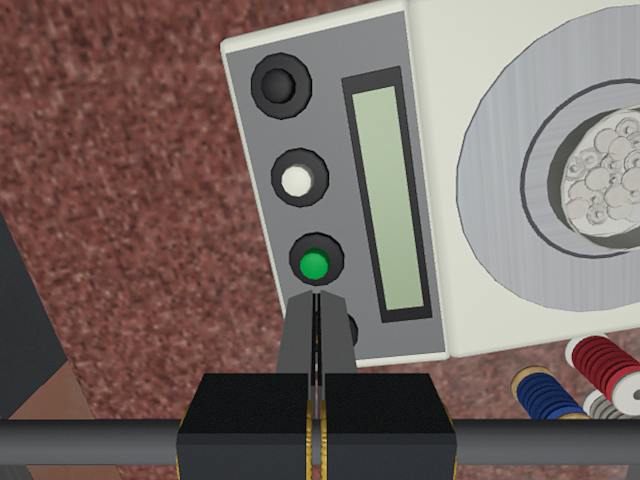

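Run:
```python
from h import *
W={'fx': 429.9488836930222, 'fy': 429.9488836930222, 'cx': 316.02759459535537, 'cy': 245.83391087883717, 'rvec': [-2.83461009,  0.32833088,  0.05033117], 'tvec': [-0.43546764,  0.10714803,  0.32681271]}
from cell import cams
print(atz(W,(314,265),.057),atz(W,(296,180),.057),proj(W,(.4492,.0092,.1026)))
S=cams.camera_params("side"); p=proj(S,(.4492,.0092,.1026)); print((p-[200,170])*4)
```

```text
[0.4499074  0.01541318 0.057     ] [0.45155814 0.06321519 0.057     ] [315.00704347 310.76436983]
[123.85495651 206.57987734]
```

{"name": "play_rows", "arguments": {
  "motion": [
    {"offset":[0.001,0.0043,-0.012],"twist":0,"grip":0},
    {"offset":[0,0,-0.012],"twist":0,"grip":0},
    {"offset":[0,0,-0.01],"twist":0,"grip":0},
    {"offset":[0,0,-0.004],"twist":0,"grip":0},
    {"offset":[0,0,0],"twist":0,"grip":0},
    {"offset":[0,0,0],"twist":0,"grip":0}
  ]
}}

```text
t: 9.08
ee_pos: [0.4517, 0.0143, 0.0659]
orientation: [0.0, 0.783, 0.622, 0.0]
force: [-1.0, 0.8, -0.1]
grip_width: 0.0007
```

```bash
python3 look.py 7 side wrist
```

```text
9.0833 [0.45171369 0.01425416 0.06590335] [-1.04896033  0.84260915 -0.062893  ]
{'fx': 429.9488836930222, 'fy': 429.9488836930222, 'cx': 316.02759459535537, 'cy': 245.83391087883717, 'rvec': array([-2.83647769,  0.3278282 ,  0.04729141]), 'tvec': array([-0.43621917,  0.12285594,  0.29118929])}
```

View pics/side7.png

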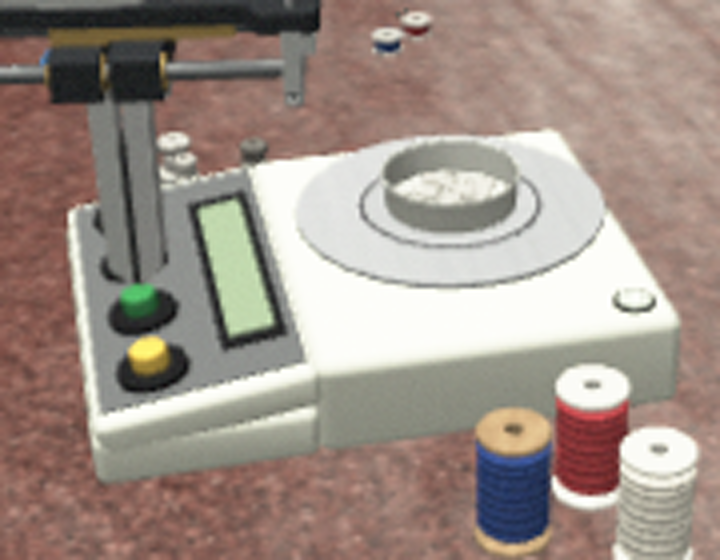

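View pics/wrist7.png

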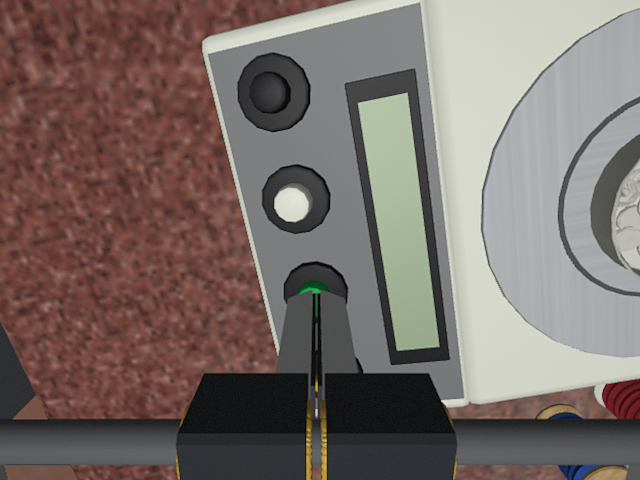

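{"name": "play_rows", "arguments": {
  "motion": [
    {"offset":[-0.0008,-0.0003,-0.002],"twist":0,"grip":0},
    {"offset":[0,0,-0.002],"twist":0,"grip":0},
    {"offset":[0,0,-0.002],"twist":0,"grip":0},
    {"offset":[0,0,-0.001],"twist":0,"grip":0},
    {"offset":[0,0,-0.001],"twist":0,"grip":0},
    {"offset":[0,0,0],"twist":0,"grip":0}
  ]
}}

```text
t: 9.68
ee_pos: [0.4507, 0.0141, 0.0574]
orientation: [-0.0, 0.783, 0.622, -0.0]
force: [0.1, -0.0, 2.7]
grip_width: 0.0003
```

{"name": "play_rows", "arguments": {
  "motion": [
    {"offset":[0,0,-0.0005],"twist":0,"grip":0},
    {"offset":[0,0,-0.0005],"twist":0,"grip":0},
    {"offset":[0,0,-0.0005],"twist":0,"grip":0},
    {"offset":[0,0,0],"twist":0,"grip":0}
  ]
}}

```text
t: 10.02
ee_pos: [0.4509, 0.0141, 0.056]
orientation: [0.0, 0.783, 0.622, 0.0]
force: [-0.5, -0.3, 3.5]
grip_width: 0.0004
```

```bash
python3 look.py 8 side
```

```text
10.0167 [0.45092217 0.01413755 0.05601158] [-0.51115149 -0.33445859  3.48577213]
```

View pics/side8.png

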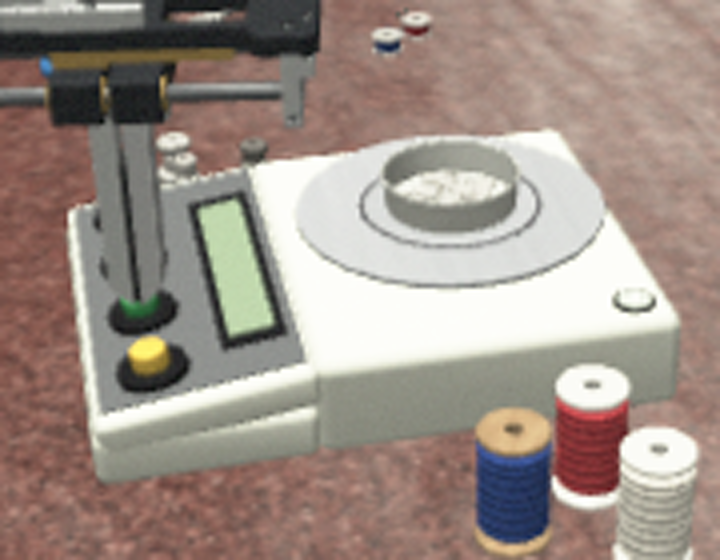

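{"name": "play_rows", "arguments": {
  "motion": [
    {"offset":[0,0,-0.0005],"twist":0,"grip":0},
    {"offset":[0,0,-0.0005],"twist":0,"grip":0},
    {"offset":[0,0,-0.0005],"twist":0,"grip":0},
    {"offset":[0,0,-0.0003],"twist":0,"grip":0},
    {"offset":[0,0,0],"twist":0,"grip":0}
  ]
}}

```text
t: 10.48
ee_pos: [0.4511, 0.0141, 0.0542]
orientation: [0.0, 0.783, 0.622, 0.0]
force: [2.3, 1.1, 6.1]
grip_width: 0.0006
```

{"name": "play_rows", "arguments": {
  "motion": [
    {"offset":[0,0,-0.0002],"twist":0,"grip":0},
    {"offset":[0,0,0],"twist":0,"grip":0}
  ]
}}

```text
t: 10.65
ee_pos: [0.4511, 0.0141, 0.0541]
orientation: [0.0, 0.783, 0.622, 0.0]
force: [2.1, 0.3, 5.5]
grip_width: 0.0003
```

{"name": "play_rows", "arguments": {
  "motion": [
    {"offset":[0,0,-0.0004],"twist":0,"grip":0},
    {"offset":[0,0,-0.0003],"twist":0,"grip":0},
    {"offset":[0,0,0],"twist":0,"grip":0}
  ]
}}

```text
t: 10.9
ee_pos: [0.4512, 0.0142, 0.0534]
orientation: [0.0, 0.783, 0.622, 0.0]
force: [2.1, 0.2, 6.4]
grip_width: 0.0004
```

```bash
python3 look.py 9 side; python3 look.py 9b side
```

```text
10.9 [0.45120697 0.01415347 0.05340643] [2.05471629 0.16701994 6.38140054]
10.95 [0.45121738 0.01414259 0.05343512] [2.02618348 0.26789126 6.39878875]
```

View pics/side9.png

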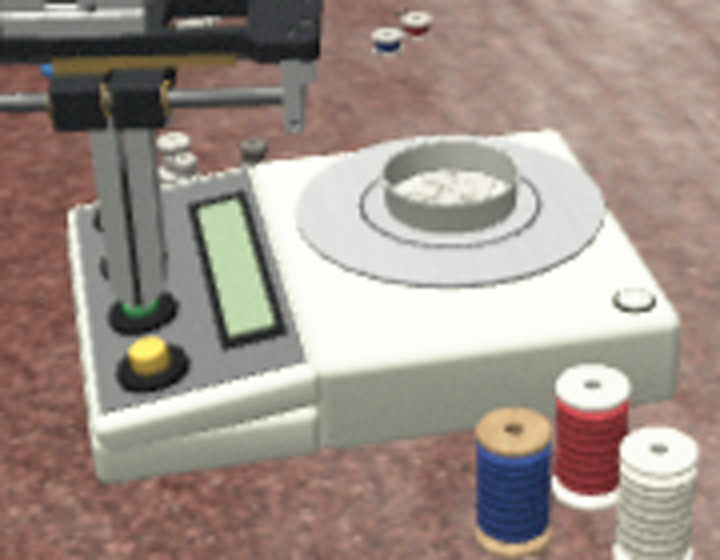

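{"name": "play_rows", "arguments": {
  "motion": [
    {"offset":[0,0,-0.0004],"twist":0,"grip":0},
    {"offset":[0,0,-0.0003],"twist":0,"grip":0},
    {"offset":[0,0,0],"twist":0,"grip":0}
  ]
}}

```text
t: 11.25
ee_pos: [0.4513, 0.0142, 0.0529]
orientation: [0.0, 0.783, 0.622, 0.0]
force: [0.2, -0.6, 12.6]
grip_width: 0.0004
```

{"name": "play_rows", "arguments": {
  "motion": [
    {"offset":[0,0,-0.0004],"twist":0,"grip":0},
    {"offset":[0,0,0],"twist":0,"grip":0}
  ]
}}

```text
t: 11.42
ee_pos: [0.4514, 0.0142, 0.0527]
orientation: [0.0, 0.783, 0.622, 0.001]
force: [-1.5, -0.4, 22.0]
grip_width: 0.0
```

The key has bottomed out, so it is past the booking point. I'll back off slowly now.

{"name": "play_rows", "arguments": {
  "motion": [
    {"offset":[0,0,0.001],"twist":0,"grip":0},
    {"offset":[0,0,0.001],"twist":0,"grip":0},
    {"offset":[0,0,0.0015],"twist":0,"grip":0},
    {"offset":[0,0,0.002],"twist":0,"grip":0},
    {"offset":[0,0,0.003],"twist":0,"grip":0},
    {"offset":[0,0,0.006],"twist":0,"grip":0},
    {"offset":[0,0,0.015],"twist":0,"grip":0},
    {"offset":[0,0,0.03],"twist":0,"grip":0},
    {"offset":[0,0,0.03],"twist":0,"grip":0},
    {"offset":[0,0,0.03],"twist":0,"grip":0},
    {"offset":[0,0,0.02],"twist":0,"grip":0},
    {"offset":[0,0,0],"twist":0,"grip":0},
    {"offset":[0,0,0],"twist":0,"grip":0},
    {"offset":[0,0,0],"twist":0,"grip":0}
  ]
}}

```text
t: 12.58
ee_pos: [0.4502, 0.0142, 0.1912]
orientation: [-0.0, 0.783, 0.622, -0.0]
force: [0.0, -0.5, 0.2]
grip_width: 0.0004
```

```bash
python3 look.py 10 side wrist
```

```text
12.5833 [0.45017495 0.01415913 0.19124617] [ 0.03876795 -0.46493196  0.19079127]
{'fx': 429.9488836930222, 'fy': 429.9488836930222, 'cx': 316.02759459535537, 'cy': 245.83391087883717, 'rvec': array([-2.83568681,  0.32688053,  0.0497687 ]), 'tvec': array([-0.43422576,  0.08613998,  0.4114381 ])}
```

View pics/side10.png

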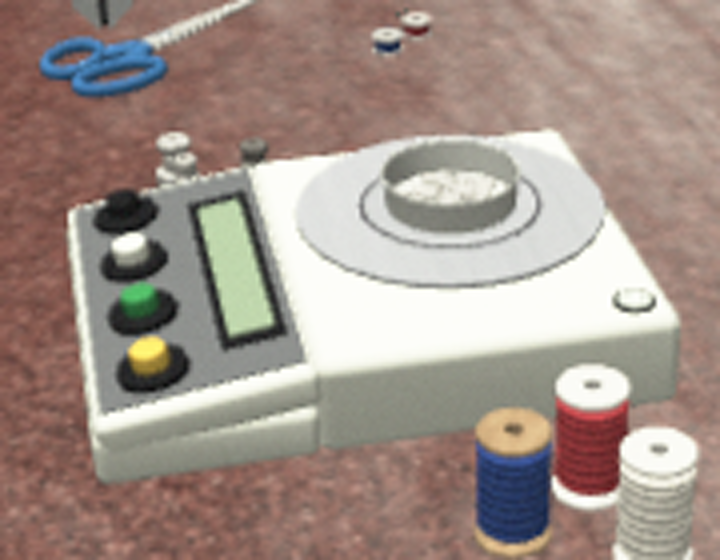

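View pics/wrist10.png

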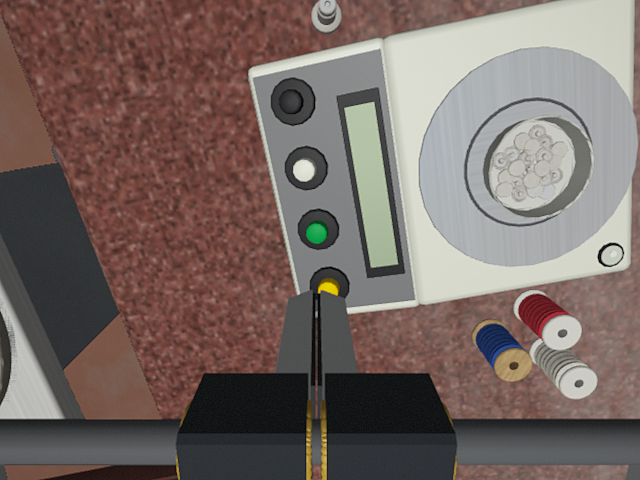

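The key is back up, the dish is inside the ring and nothing else has been disturbed, so I'm handing in.

```bash
python3 -c "
from cell import workorder
print(workorder.finish_job())"
```

```text
the job is handed in; nothing more can be done
None
```

I slid the dish into the ring with the fingertips held 36 mm apart. I then pressed the green key with the shut fingertips until it bottomed, let it spring back, withdrew upward and handed in the job at about 12.6 s. No verdict was reported.

- **Dish:** after the push, the top camera put its centre about 1.5 mm from the ring centre and the side camera about 4 mm. The limit is 9.5 mm. The last pictures show it standing flat and unmoved since.
- **Green key:** it resisted with about 6.4 N near the bottom of its travel. To be sure it booked, I pressed on until it bottomed, where the force rose to 22 N. That was firmer than the light press you asked for, but under the 40 N and 50 N limits.
- **After withdrawal:** the last pictures show all four keys up. The spools and dies looked unmoved where visible (the wrist picture shows only one die); I did not measure them. The arm was clear, with a force reading near zero.
- **Disagreement:** the network's ring position was 7–10 mm or more off my own measurement, so I used mine, which both cameras and the scale's dimensions supported. The three views of the green key differed by up to about 4 mm, so I aimed between them.

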